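# Start and lock the quarter-turn plug of a waste can

## Task

Two small grey waste cans stand on the desk; one is closed, but the plug of the other stands proud on the lip of its neck. Take that plug by its grip bar and, without lifting it off, turn it backward (counter-clockwise seen from above) until its lugs drop into the mouth and its head lies down on the lip, then drive it forward (clockwise) as far as it will go, and let go. Leave the plug of the closed can alone.

Things in the scene. Friction and masses are not known exactly. Their poses are not given: they have to be found in the camera images.
- canister_mouth (a point): Centre of the open can's mouth, at its lip, 80 mm above the desk. Fixed grey can 150 x 92 x 50 mm; steel neck 54 mm across, 30 high, near one end, low wire handle (top 74 mm) at the other. x: along the can's long side, neck to handle. The mouth is a slot 19 x 44 mm along x; the plug's lugs pass it with the grip bar within 13 deg of x. Below the lip they turn only clockwise, 70 deg to a hard stop.
- plug_grip (a point): Centre of the proud plug's upright grip bar: 56 mm long (x), 12 thick (y), 28 high. Loose steel plug, 0.08 to 0.17 kg. Round head 50 mm across, 6 thick, its underside 30 mm below this point. Lugs under it, parallel to the bar, rest across the lip: this point starts 46 mm above the mouth. Turned 40 to 65 deg counter-clockwise, plug x meets can x; it then drops, or is lowered, 16 mm till the head rests.
- plug_end (a point): End of the same grip bar, 28 mm from its centre along the plug's x. A pilot pin below the lugs keeps the plug roughly centred in the mouth. It drops by its own weight if free; no push is needed. The head stays at the same height, on the lip, during the forward turn.
- other_plug_end (a point): End of the grip bar of the other can's plug, 28 mm from that plug's centre. That can and plug are of the same shape but closed: the plug's head lies on the lip and this end is 110 mm above the desk. To be left alone.
Mind the look-alikes: they are no part of the job. Leave any purple look-alike of the part that bears plug_grip alone.

How it is judged:
By the outcome, as a careful person would: the job done as asked, in the order asked, and still so for the second after the job is handed in, with the robot touching nothing.
It also fails if it takes over 45 s, if anything falls off the work surface, if the arm or the gripper's body presses on something with over 40 N, if the wrist force passes 120 N, or if a joint passes its speed limit or range.

## Robot

A 6-joint arm with a two-finger parallel gripper is mounted at the origin on a cart in front of the work surface, level with it; the furniture and walls round the work are solid. World frame = base frame: x ahead of the robot, y to its left, z up, the work surface at z = 0. Lengths are in m, angles in rad, forces in N, time in s.
With the tool pointing down it reaches from about 0.25 to 0.775 m from the base axis. Payload 4 kg.
Tool frame: the origin (TCP) lies on the centre line of the jaws, within the pads' length; the fingertips stand 17 mm ahead of it and the grasp point (between the pads) lies 2 mm behind it; z points along the fingers, y is the line along which they close (so a half turn about z gives the same grasp; the last joint's range is limited). The gripper opens to 94 mm and grips with 3 to 60 N. Pads are 16 mm wide; open, the fingers measure 119 mm over their backs; the gripper's body (75 mm by 177 mm) begins 78 mm behind the grasp point.
Start: joints at [-1.447, 0.087, 1.371, -0, 1.684, -0.103], TCP at [0.124, -0.536, 0.223] pointing down, gripper open.
Joint ranges: [-3.1, 3.1], [-0.76, 2.03], [0.27, 2.55], [-1.08, 4.22], [0.17, 2.65], [-2.57, 2.57]. Speed limits (rad/s): [2.79, 2.79, 3.14, 3.14, 3.14, 3.14].

## Interface

Orientations are given as [roll, pitch, yaw] about the fixed x, y, z axes, in that order (R = Rz(yaw) Ry(pitch) Rx(roll)).
In Python, from bench import robot gives the robot as it stands.
- The arm moves only by the tool servo_tool, never from a script. Its argument "plan" is a list of rows, each a list of 7 numbers: the shift along the tool's x, y, z normalised to -1 to 1, where 1 is 0.1 m, then the turn, a rotation vector about the tool's x, y, z normalised to -1 to 1, where 1 is pi/2 rad, then the finger opening in mm, from 0 to 94. In form: [[x, y, z, ax, ay, az, gripper], ...]. A call has 1 to 12 rows; each row is the pose to reach, as a shift and turn from the pose commanded when the call began, along the tool's axes at that moment; what a row does not reach only later rows make up. A row lasts 1/12 s, in which the tool goes at most 41.7 mm and 7.16 degrees, less where a joint would pass 70% of its speed; a pose out of reach is approached as far as the arm can. A call with a number of a shift or a turn outside -1 to 1 is refused whole. A call with a gripper value outside its range is refused whole. The fingers move at their own pace and stop on an object; the grip force is fixed at half the most. Time passes only in rows, so rows that repeat a pose let the fingers close. It gives the time, the measured TCP pose, the force, the opening and the grip force at its end, in the units of the state.
- robot.get_obs(): the state, without advancing time (a new reading comes with each control period).
- robot.snapshot(name): name is "scene" or "top" or "wrist"; returns the picture (384x512x3 uint8, red, green, blue); there is no depth.
- robot.camera_params(name): a dict with "camera_matrix" (3x3 intrinsics, pixels), "rvec" (rotation vector, rad) and "tvec" (3), from world to camera coordinates, as OpenCV has them; the wrist camera has in their place "tool_from_camera" (4x4, takes a point from camera to tool coordinates, whose origin is the TCP and whose axes are the flange's). Camera axes: x right, y down, z forward; pixel columns grow to the right and rows downward; lengths in m; the calibration is good to about 2 mm. A picture is of the moment at which its call begins: read the wrist's pose just before it. camera_params takes no time and is no camera call.
- robot.close_job(): hands the job in; it is judged then, once.
Trained networks look in the newest picture that a camera, given by its name, has taken for a name from the list of things; names that differ only in an ending like _2 or _b are one class to them, and where a whole thing is asked for, a point or a joint stands for the part that bears it (a point fixed in the world has none). Each returns a list of dicts, best first, with "conf" (0 to 1); they miss things now and then, are a little off and sometimes report something else, mostly with a low value. They report only what shows in the picture. A call takes as long as a camera call. They do not tell look-alikes from the thing itself.
- robot.find_in(thing, camera): "extent" ([centre column, centre row, width, height] in pixels, round what is visible of it).
The state is a dict: "time": time; "joint_positions": joint angles; "qvel": joint speeds; "joint_torque": joint torques, N m; "tool_pos": TCP position; "ee_rot": TCP orientation; "wrist_force": force on the tool from outside, world axes, zero at the start; "wrist_torque": the same for the moment, N m; "width": finger opening in m; "finger_force": force on a finger pad.
Only numpy, scipy, OpenCV 4.12 (cv2) and the standard library are available. Lean on these libraries where they do the work, as an engineer would, in place of code of your own. Each camera call takes 0.05 s, during which the arm holds its last target. There are 200 camera calls.

## Working session

There is one attempt and no reset: what is moved stays moved. The work goes in short steps, Python scripts to look and compute and a tool call to move; the robot and the scene stay as the last step left them, time stands still between calls to the robot, and variables do not carry over. Pictures are saved under pics/ and viewed, at most 10 in all, crops included, and the job is handed in when it is done.

Besides the shell and the picture viewer there is one more tool, called after "Emit:" as name([rows], argument=value, ...), one row to a line, values as JSON. servo_tool: Moves the arm, as the interface text tells. Scaled input: -1 to 1 covers 0.1 m each way for a shift and pi/2 rad each way for a turn. Its arguments: {"type":"object","properties":{"plan":{"type":"array","items":{"type":"array","items":{"type":"number"}}}},"required":["plan"]}

```bash
ls; mkdir -p pics; cat > h.py <<'E'
import numpy as np, cv2
from bench import robot
from scipy.spatial.transform import Rotation as R
def cam(name):
    p=robot.camera_params(name); K=np.array(p["camera_matrix"])
    if name=="wrist":
        o=robot.get_obs(); T=np.eye(4); T[:3,:3]=R.from_euler('xyz',o["ee_rot"]).as_matrix(); T[:3,3]=o["tool_pos"]
        M=T@np.array(p["tool_from_camera"]); return K,M[:3,:3],M[:3,3]
    Rc=cv2.Rodrigues(np.array(p["rvec"],float))[0]; return K,Rc.T,-Rc.T@np.array(p["tvec"]).ravel()
def px2w(name,u,v,z):
    K,Rw,c=cam(name); d=Rw@np.linalg.solve(K,[u,v,1]); return c+d*(z-c[2])/d[2]
def w2px(name,P):
    K,Rw,c=cam(name); q=K@(Rw.T@(np.array(P)-c)); return q[:2]/q[2]
def shot(name,f):
    im=robot.snapshot(name); cv2.imwrite(f"pics/{f}.png",cv2.cvtColor(im,cv2.COLOR_RGB2BGR)); return im
E
python3 - <<'E'
from h import *
a=shot("scene","s0"); b=shot("top","t0")
cv2.imwrite("pics/top_big.png",cv2.resize(cv2.cvtColor(b,cv2.COLOR_RGB2BGR),(800,600)))
for c in("top","scene"):
  print(c,cam(c)[2])
  for t in("canister_mouth","plug_grip","plug_end","other_plug_end"):
    for d in robot.find_in(t,c)[:3]:
      e=d["extent"]; print(t,np.round(e,1),round(d["conf"],2),np.round(px2w(c,e[0],e[1],.11),3))
print(robot.get_obs())
E
```

```text
pics
top [ 0.50473252 -0.00121338  0.9608278 ]
canister_mouth [294.5 212.8  59.8  39.9] 0.85 [ 0.531 -0.096  0.11 ]
canister_mouth [194.7 221.9  22.3  23.8] 0.33 [0.508 0.142 0.11 ]
plug_grip [319.4 170.9  22.3  18.8] 0.87 [ 0.633 -0.156  0.11 ]
plug_grip [311.4 214.2  21.   19.3] 0.6 [ 0.528 -0.136  0.11 ]
plug_end [321.6 170.8  22.2  19.8] 0.84 [ 0.633 -0.161  0.11 ]
plug_end [310.2 213.2  18.1  22.1] 0.59 [ 0.531 -0.133  0.11 ]
other_plug_end [194.2 224.2  20.   18. ] 0.67 [0.502 0.143 0.11 ]
scene [0.18015189 0.4444867  0.73422679]
canister_mouth [294.4 201.3  59.5  51.5] 0.71 [ 0.479 -0.029  0.11 ]
plug_grip [278.8 159.2  13.   22.5] 0.78 [ 0.594 -0.119  0.11 ]
plug_grip [304.4 165.4  25.5  24.5] 0.76 [ 0.531 -0.141  0.11 ]
plug_end [277.7 161.6  15.4  20. ] 0.64 [ 0.591 -0.11   0.11 ]
plug_end [304.8 167.7  18.8  20.6] 0.62 [ 0.526 -0.135  0.11 ]
other_plug_end [234.3 247.5  24.6  28.3] 0.9 [0.499 0.151 0.11 ]
{'time': 0.5, 'joint_positions': array([-1.44715618e+00,  8.71784514e-02,  1.37077879e+00, -3.59539905e-05,
        1.68360706e+00, -1.03122112e-01]), 'qvel': array([-2.27612418e-04, -4.54981366e-05, -1.24974895e-03,  9.67550749e-04,
       -3.41267636e-05,  2.42649848e-04]), 'joint_torque': array([-6.22806729e-04, -3.39623702e+01, -3.02266395e+01,  7.17186369e-02,
        2.43322388e-02, -1.91358635e-05]), 'tool_pos': array([ 0.12362289, -0.53590843,  0.22247764]), 'ee_rot': array([3.14156813e+00, 3.84536081e-05, 2.26758215e-01]), 'wrist_force': array([ 0.56478744, -0.1788477 ,  0.98656392]), 'wrist_torque': array([-0.0386432 , -0.03800533,  0.02255198]), 'finger_force': 0.0, 'width': 0.0939402425682539}
```

View pics/top_big.png

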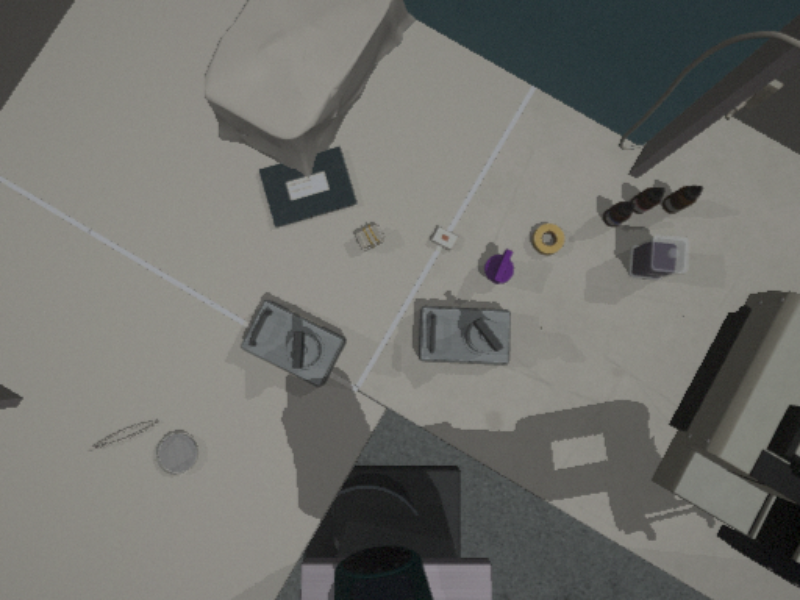

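View pics/s0.png

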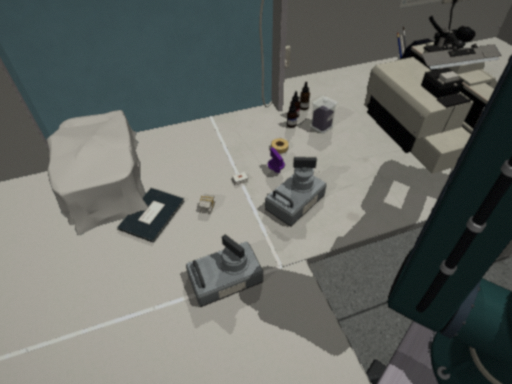

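The open can is the right one, at top-view px (465,335) enlarged. Its bar is at (488,333), about 45° off the can, and its handle is to the left (+y). The purple look-alike is at (500,268) and the closed can at (295,340). I'll swing in on the near side, clear of the machine at right.

Emit:
servo_tool([
  [0.4,-0.86,-0.2,0,0,0,60],
  [0.4,-0.86,-0.2,0,0,0,60],
  [0.4,-0.86,-0.2,0,0,0,60],
])

```text
time: 0.75
tool_pos: [0.1442, -0.4402, 0.2436]
ee_rot: [-3.141, -0.001, 0.228]
wrist_force: [0.7, -0.4, 0.3]
width: 0.0777
finger_force: 0.0
```

Emit:
servo_tool([
  [0.4,-0.86,-0.2,0,0,0,60],
  [0.4,-0.86,-0.2,0,0,0,60],
  [0.4,-0.86,-0.2,0,0,0,60],
])

```text
time: 1.0
tool_pos: [0.1637, -0.3472, 0.2645]
ee_rot: [3.139, -0.001, 0.229]
wrist_force: [-0.4, -1.3, 1.4]
width: 0.0604
finger_force: 0.0
```

Emit:
servo_tool([
  [0.4,-0.86,-0.2,0,0,0,60],
  [0.4,-0.86,-0.2,0,0,0,60],
  [0.4,-0.86,-0.2,0,0,0,60],
])

```text
time: 1.25
tool_pos: [0.1831, -0.2547, 0.2845]
ee_rot: [3.138, -0.002, 0.229]
wrist_force: [0.0, 0.0, 0.0]
width: 0.0602
finger_force: 0.0
```

Emit:
servo_tool([
  [0.9,-0.1,0,0,0,0,60],
  [0.9,-0.1,0,0,0,0,60],
  [0.9,-0.1,0,0,0,0,60],
])

```text
time: 1.5
tool_pos: [0.272, -0.2255, 0.2825]
ee_rot: [3.141, -0.003, 0.234]
wrist_force: [-0.7, 0.4, -1.2]
width: 0.0599
finger_force: 0.0
```

Emit:
servo_tool([
  [0.9,-0.1,0,0,0,0,60],
  [0.9,-0.1,0,0,0,0,60],
  [0.9,-0.1,0,0,0,0,60],
])

```text
time: 1.75
tool_pos: [0.3573, -0.196, 0.2814]
ee_rot: [-3.14, -0.001, 0.233]
wrist_force: [-1.2, 0.7, -0.8]
width: 0.0599
finger_force: 0.0
```

Emit:
servo_tool([
  [0.9,-0.1,0,0,0,0,60],
  [0.9,-0.1,0,0,0,0,60],
  [0.9,-0.1,0,0,0,0,60],
])

```text
time: 2.0
tool_pos: [0.4423, -0.1666, 0.2807]
ee_rot: [-3.14, 0.0, 0.231]
wrist_force: [-0.8, 0.3, -0.5]
width: 0.06
finger_force: 0.0
```

Emit:
servo_tool([
  [0.5,-0.1,0,0,0,-0.35,60],
  [0.5,-0.1,0,0,0,-0.35,60],
  [0.5,-0.1,0,0,0,-0.35,60],
  [0.5,-0.1,0,0,0,-0.35,60],
  [0.5,-0.1,0,0,0,-0.35,60],
  [0.5,-0.1,0,0,0,-0.35,60],
])

```text
time: 2.5
tool_pos: [0.4847, -0.1479, 0.2821]
ee_rot: [-3.141, 0.001, 0.776]
wrist_force: [-0.4, 1.4, -0.2]
width: 0.0601
finger_force: 0.0
```

```bash
python3 - <<'E'
from h import *
a=shot("wrist","w1"); o=robot.get_obs(); print(o["tool_pos"],o["ee_rot"],o["wrist_force"],o["time"])
for t,z in(("canister_mouth",.08),("plug_grip",.126),("plug_end",.126),("other_plug_end",.11)):
    for d in robot.find_in(t,"wrist")[:2]:
      e=d["extent"]; print(t,np.round(e,1),round(d["conf"],2),np.round(px2w("wrist",e[0],e[1],z),4))
E
```

```text
[ 0.48476514 -0.14777358  0.28228186] [-3.14137742e+00  1.00382823e-03  7.74266288e-01] [-0.02636463  0.64885199  0.61040713] 2.55
canister_mouth [258.4 129.  115.6 118.8] 0.78 [ 0.5323 -0.1075  0.08  ]
plug_grip [274.5 150.8  34.3  50.9] 0.83 [ 0.5283 -0.1369  0.126 ]
plug_grip [350.  103.7  46.3  39.9] 0.81 [ 0.6242 -0.1601  0.126 ]
plug_end [349.7 103.3  47.2  38. ] 0.8 [ 0.6244 -0.1593  0.126 ]
plug_end [273.1 150.5  38.1  50.4] 0.7 [ 0.5275 -0.1353  0.126 ]
other_plug_end [81.7  6.3 41.4 10.2] 0.53 [0.4914 0.1214 0.11  ]
```

View pics/w1.png

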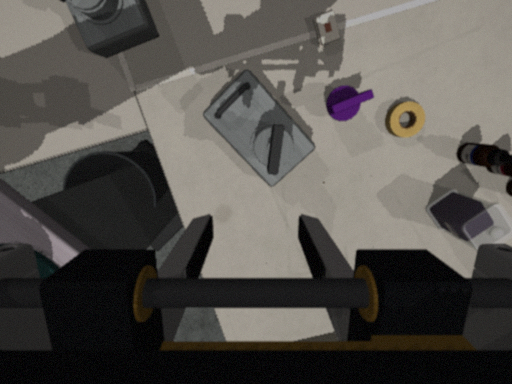

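The wrist view shows the can centred at (258,129), the bar from about (277,125) to (271,172), the handle at (233,100), and the purple plug at (350,100). I'll enlarge it to get the angles.

```bash
python3 - <<'E'
import cv2
a=cv2.imread("pics/w1.png")[60:195,195:325]; cv2.imwrite("pics/w1c.png",cv2.convertScaleAbs(cv2.resize(a,(572,594),interpolation=cv2.INTER_CUBIC),alpha=1.7))
E
```

```text
(no output)
```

View pics/w1c.png

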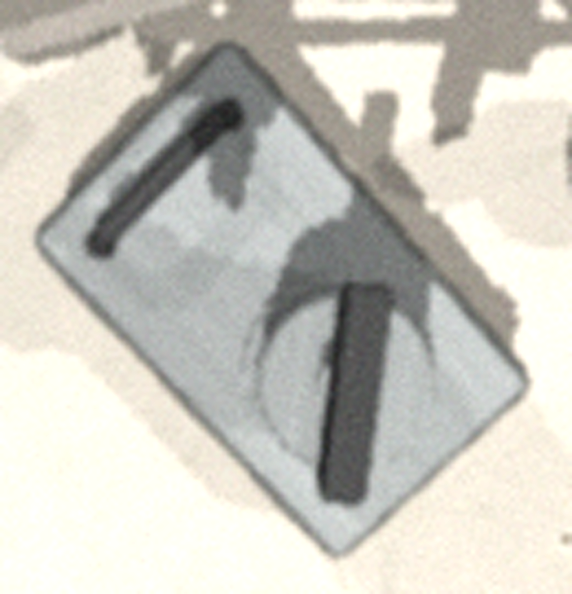

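The enlarged crop shows the can's top corners at (40,240), (230,45), (525,385) and (338,553). The bar's top face runs from (368,287) to (343,498).

```bash
python3 - <<'E'
from h import *
f=lambda u,v,z:px2w("wrist",195+u/4.4,60+v/4.4,z)
L,T,Rr,B=[f(*p,.05) for p in((40,240),(230,45),(525,385),(338,553))]
ang=lambda d:np.degrees(np.arctan2(d[1],d[0]))
print("can",ang(L-B),ang(T-Rr),ang(T-L)+0,np.linalg.norm(L-B),np.linalg.norm(T-L),(L+T+Rr+B)/4)
a,b=f(369,287,.14),f(343,498,.14); print("bar",ang(a-b),(a+b)/2,np.linalg.norm(a-b))
o=robot.get_obs();y=o["ee_rot"][2];d=(a+b)/2-o["tool_pos"];print("tool",d[0]*np.cos(y)+d[1]*np.sin(y),d[0]*np.sin(y)-d[1]*np.cos(y))
print("yaw",np.degrees(y))
E
```

```text
can 87.66951768048408 87.27405278853655 -2.246208903410652 0.1404509798674917 0.08368829409143103 [ 0.53196373 -0.11155705  0.05      ]
bar 38.368696893165335 [ 0.53069023 -0.13510139  0.14      ] 0.05336149925534364
tool 0.04103908072181922 0.023306533189356007
yaw 44.40643536100146
```

Emit:
servo_tool([
  [0.41,0.23,0.3,0,0,0.067,60],
  [0.41,0.23,0.7,0,0,0.067,60],
  [0.41,0.23,0.8,0,0,0.067,60],
  [0.41,0.23,0.8,0,0,0.067,60],
  [0.41,0.23,0.8,0,0,0.067,60],
])

```text
time: 3.17
tool_pos: [0.5301, -0.1342, 0.2015]
ee_rot: [-3.139, 0.002, 0.671]
wrist_force: [0.3, 0.9, 1.0]
width: 0.0601
finger_force: 0.0
```

```bash
python3 - <<'E'
from h import *
a=shot("wrist","w2"); o=robot.get_obs(); print(o["tool_pos"],o["ee_rot"],o["wrist_force"],o["time"])
print(w2px("wrist",[.5307,-.1351,.14]))
E
```

```text
[ 0.53092011 -0.13459156  0.20357485] [ 3.14047283e+00 -4.00118196e-04  6.70963506e-01] [ 0.24296014 -1.03515007  0.48138117] 3.2167
[255.18954015 206.89121581]
```

View pics/w2.png

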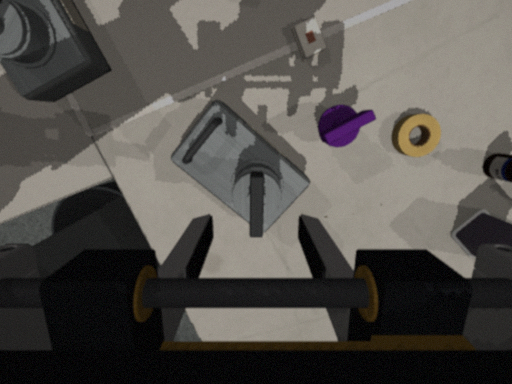

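The bar runs from (257,172) to (257,236), centred and aligned between the fingers. I'll go down, close, and let it settle.

Emit:
servo_tool([
  [0,0,0.35,0,0,0,60],
  [0,0,0.6,0,0,0,50],
  [0,0,0.74,0,0,0,40],
  [0,0,0.74,0,0,0,30],
  [0,0,0.74,0,0,0,24],
  [0,0,0.74,0,0,0,20],
  [0,0,0.74,0,0,0,16],
  [0,0,0.74,0,0,0,10],
  [0,0,0.74,0,0,0,10],
  [0,0,0.74,0,0,0,10],
])

```text
time: 4.05
tool_pos: [0.5319, -0.1346, 0.1311]
ee_rot: [3.138, -0.002, 0.671]
wrist_force: [-0.6, 0.0, 5.9]
width: 0.0117
finger_force: 39.8
```

```bash
python3 - <<'E'
from h import *
o=robot.get_obs(); print(o)
E
```

```text
{'time': 4.05, 'joint_positions': array([-3.51226824e-01,  1.16981493e-01,  1.52061963e+00,  1.45878658e-04,
        1.49993057e+00,  5.48153648e-01]), 'qvel': array([ 3.96884193e-06, -4.54986162e-04,  1.23419371e-03,  1.55647307e-04,
       -2.90641156e-04, -4.68031321e-04]), 'joint_torque': array([-2.53759017e-01, -3.12141931e+01, -2.69113058e+01, -5.02476760e-02,
       -3.86200240e-01, -1.71708438e-02]), 'tool_pos': array([ 0.53189704, -0.13456568,  0.13105946]), 'ee_rot': array([ 3.13820251e+00, -2.24044270e-03,  6.71409619e-01]), 'wrist_force': array([-0.58519355,  0.04214464,  5.85754182]), 'wrist_torque': array([0.09636372, 0.18722463, 0.0086025 ]), 'finger_force': 39.842328967060894, 'width': 0.011739304951080361}
```

Emit:
servo_tool([
  [0,0,0,0,0,-0.05,10],
  [0,0,0,0,0,-0.1,10],
  [0,0,0,0,0,-0.16,10],
  [0,0,0,0,0,-0.22,10],
  [0,0,0,0,0,-0.28,10],
  [0,0,0,0,0,-0.34,10],
  [0,0,0,0,0,-0.4,10],
  [0,0,0,0,0,-0.46,10],
  [0,0,0,0,0,-0.51,10],
  [0,0,0,0,0,-0.545,10],
  [0,0,0,0,0,-0.545,10],
  [0,0,0,0,0,-0.545,10],
])

```text
time: 5.05
tool_pos: [0.5307, -0.1343, 0.1284]
ee_rot: [-3.141, 0.0, 1.526]
wrist_force: [0.4, -0.5, -0.6]
width: 0.0118
finger_force: 39.0
```

Emit:
servo_tool([
  [0,0,0.02,0,0,0,10],
  [0,0,0.04,0,0,0,10],
  [0,0,0.06,0,0,0,10],
  [0,0,0.06,0,0,0,10],
])

```text
time: 5.38
tool_pos: [0.5303, -0.1342, 0.1216]
ee_rot: [-3.14, -0.0, 1.527]
wrist_force: [-0.2, 0.5, -1.6]
width: 0.0116
finger_force: 39.0
```

It's dropping freely, with the force reading showing only the plug's weight. I'll lower the rest.

Emit:
servo_tool([
  [0,0,0.02,0,0,0,10],
  [0,0,0.04,0,0,0,10],
  [0,0,0.06,0,0,0,10],
  [0,0,0.08,0,0,0,10],
  [0,0,0.09,0,0,0,10],
  [0,0,0.09,0,0,0,10],
])

```text
time: 5.88
tool_pos: [0.5307, -0.1343, 0.1151]
ee_rot: [3.141, 0.0, 1.527]
wrist_force: [-3.0, 0.7, 5.7]
width: 0.0114
finger_force: 39.8
```

Emit:
servo_tool([
  [0,0,0.01,0,0,0,10],
  [0,0,0.01,0,0,0,10],
  [0,0,0.01,0,0,0,10],
])

```text
time: 6.13
tool_pos: [0.5307, -0.1343, 0.1151]
ee_rot: [3.141, 0.001, 1.527]
wrist_force: [-4.7, 1.3, 9.0]
width: 0.0115
finger_force: 39.9
```

The drop is 16 mm (0.131 to 0.115), so the plug is seated. I'll loosen to relax the load, regrip, and turn forward.

Emit:
servo_tool([
  [0,0,0,0,0,0,20],
  [0,0,0,0,0,0,20],
  [0,0,0,0,0,0,20],
  [0,0,0,0,0,0,20],
])

```text
time: 6.47
tool_pos: [0.5338, -0.1347, 0.1152]
ee_rot: [3.133, 0.001, 1.528]
wrist_force: [3.6, 0.7, 6.5]
width: 0.0201
finger_force: 2.9
```

```bash
python3 - <<'E'
from h import *
a=shot("wrist","w3"); o=robot.get_obs(); print(o["tool_pos"],o["ee_rot"],o["wrist_force"],o["time"])
cv2.imwrite("pics/w3.png",cv2.convertScaleAbs(cv2.imread("pics/w3.png"),alpha=1.7))
E
```

```text
[ 0.53377531 -0.1346928   0.11525693] [3.13316318e+00 1.28125430e-03 1.52759615e+00] [3.76771463 0.30404726 5.98861496] 6.5167
```

View pics/w3.png

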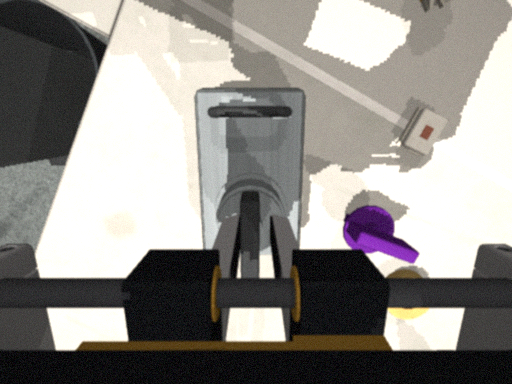

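The plug's bar now lines up with the can, vertical at column 250 like the can's sides. Some contact force remains, so I'll open further and read it.

Emit:
servo_tool([
  [0,0,0,0,0,0,40],
  [0,0,0,0,0,0,40],
  [0,0,0,0,0,0,40],
  [0,0,0,0,0,0,40],
])

```text
time: 6.85
tool_pos: [0.5301, -0.1342, 0.112]
ee_rot: [-3.14, -0.0, 1.527]
wrist_force: [0.3, -1.1, -0.1]
width: 0.0393
finger_force: 0.0
```

```bash
python3 - <<'E'
from h import *
shot("wrist","w4"); im=cv2.imread("pics/w4.png")
print([np.round(w2px("wrist",p)) for p in([.5301,-.106,.124],[.5301,-.162,.124],[.5301,-.106,.140],[.5301,-.1342,.112])])
shot("scene","s4"); s=cv2.imread("pics/s4.png")
print([np.round(w2px("scene",p)) for p in([.5301,-.106,.124],[.5301,-.162,.124])])
a=cv2.resize(im[80:270,160:340],(568,600)); cv2.imwrite("pics/w4c.png",cv2.convertScaleAbs(a,alpha=2.2))
E
```

```text
[array([254., 199.]), array([258., 286.]), array([253., 208.]), array([256., 236.])]
[array([297., 169.]), array([310., 157.])]
```

View pics/w4c.png

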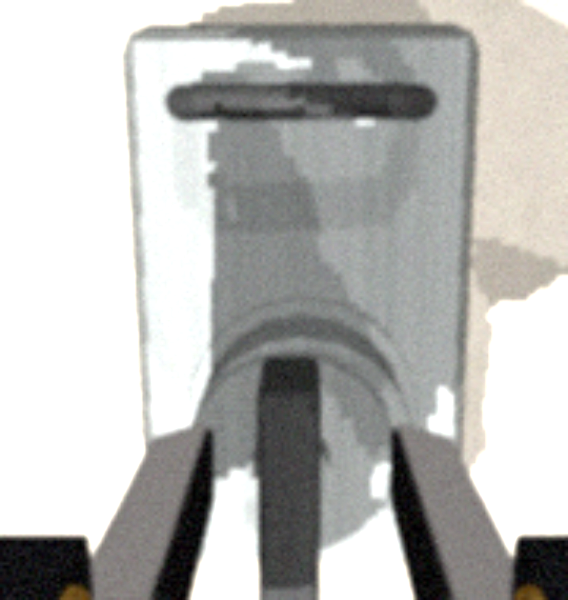

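```bash
python3 - <<'E'
import cv2,numpy as np
f=lambda n,x,y:cv2.convertScaleAbs(cv2.resize(cv2.imread(f"pics/{n}.png")[y:y+80,x:x+80],(390,390),interpolation=cv2.INTER_CUBIC),alpha=1.7)
cv2.imwrite("pics/s4c.png",np.hstack([f("s0",260,145),f("s4",260,145)]))
E
```

```text
(no output)
```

View pics/s4c.png

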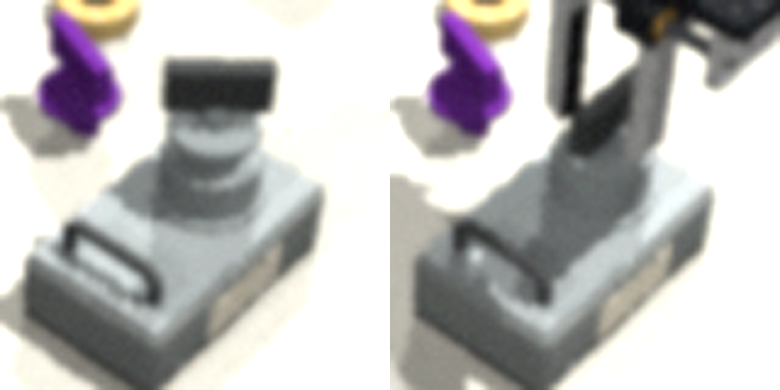

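Side by side (proud plug on the left, now on the right), the gap under the head is gone, so the plug is seated. It sits about 2 mm to the tool's −y side, so I'll recentre and regrip.

Emit:
servo_tool([
  [-0.015,-0.022,-0.01,0,0,0,40],
  [-0.015,-0.022,-0.01,0,0,0,30],
  [-0.015,-0.022,-0.01,0,0,0,22],
  [-0.015,-0.022,-0.01,0,0,0,16],
  [-0.015,-0.022,-0.01,0,0,0,10],
  [-0.015,-0.022,-0.01,0,0,0,10],
  [-0.015,-0.022,-0.01,0,0,0,10],
  [-0.015,-0.022,-0.01,0,0,0,10],
])

```text
time: 7.62
tool_pos: [0.5284, -0.1357, 0.1134]
ee_rot: [-3.141, 0.0, 1.527]
wrist_force: [0.5, 0.4, -0.0]
width: 0.015
finger_force: 30.0
```

Emit:
servo_tool([
  [0,0,0,0,0,0,8],
  [0,0,0,0,0,0,8],
  [0,0,0,0,0,0,8],
])

```text
time: 7.87
tool_pos: [0.5284, -0.1357, 0.1134]
ee_rot: [-3.141, 0.0, 1.527]
wrist_force: [-0.2, 0.4, -0.5]
width: 0.0145
finger_force: 30.0
```

Emit:
servo_tool([
  [0,0,0,0,0,0.03,8],
  [0,0,0,0,0,0.07,8],
  [0,0,0,0,0,0.11,8],
  [0,0,0,0,0,0.15,8],
  [0,0,0,0,0,0.19,8],
  [0,0,0,0,0,0.23,8],
  [0,0,0,0,0,0.25,8],
  [0,0,0,0,0,0.25,8],
])

```text
time: 8.53
tool_pos: [0.5285, -0.1357, 0.1134]
ee_rot: [3.142, -0.0, 1.134]
wrist_force: [-0.7, -0.9, -0.8]
width: 0.015
finger_force: 30.0
```

```bash
python3 - <<'E'
from h import *
o=robot.get_obs(); print(o["wrist_torque"],o["wrist_force"],o["ee_rot"],o["width"])
E
```

```text
[-0.04397996 -0.06756693 -0.0082793 ] [-0.70763158 -0.91352142 -0.76775602] [ 3.14152187e+00 -7.76974572e-05  1.13429226e+00] 0.015007624246567198
```

Emit:
servo_tool([
  [0,0,0,0,0,0.05,8],
  [0,0,0,0,0,0.1,8],
  [0,0,0,0,0,0.15,8],
  [0,0,0,0,0,0.2,8],
  [0,0,0,0,0,0.25,8],
  [0,0,0,0,0,0.3,8],
  [0,0,0,0,0,0.35,8],
  [0,0,0,0,0,0.4,8],
  [0,0,0,0,0,0.42,8],
  [0,0,0,0,0,0.42,8],
])

```text
time: 9.37
tool_pos: [0.5285, -0.1356, 0.1134]
ee_rot: [-3.141, -0.0, 0.475]
wrist_force: [-0.3, -0.3, -0.4]
width: 0.0148
finger_force: 30.0
```

```bash
python3 - <<'E'
from h import *
o=robot.get_obs(); print(o["wrist_torque"],o["wrist_force"],o["ee_rot"],o["width"])
shot("wrist","w5"); im=cv2.imread("pics/w5.png")
a=cv2.resize(im[60:330,130:390],(578,600)); cv2.imwrite("pics/w5c.png",cv2.convertScaleAbs(a,alpha=1.9))
E
```

```text
[ 0.00914996 -0.00408318  0.02642283] [-0.34784526 -0.32088554 -0.38463275] [-3.14146114e+00 -1.19901904e-04  4.75388553e-01] 0.014810583628942256
```

View pics/w5c.png

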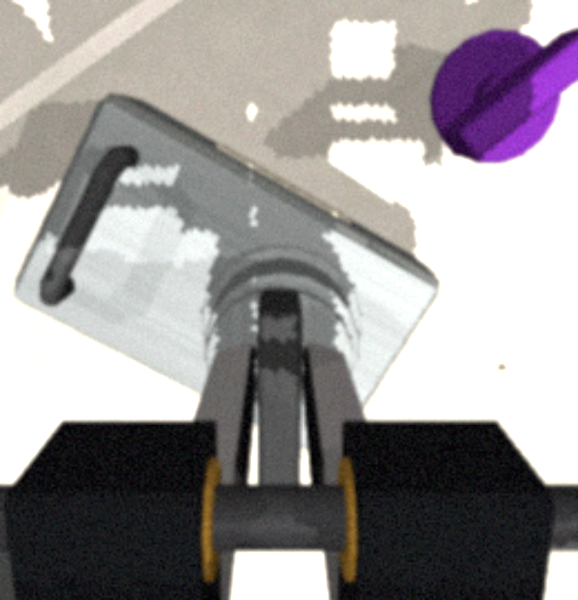

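The bar has followed the tool through 60°, vertical at column 280 in the crop. Now I'll drive it to the stop.

Emit:
servo_tool([
  [0,0,0,0,0,0.03,8],
  [0,0,0,0,0,0.06,8],
  [0,0,0,0,0,0.09,8],
  [0,0,0,0,0,0.12,8],
  [0,0,0,0,0,0.14,8],
  [0,0,0,0,0,0.14,8],
])

```text
time: 9.92
tool_pos: [0.5285, -0.136, 0.1134]
ee_rot: [3.141, 0.0, 0.256]
wrist_force: [-0.4, -1.2, -0.7]
width: 0.0146
finger_force: 30.0
```

```bash
python3 - <<'E'
from h import *
o=robot.get_obs(); print(o["wrist_torque"],o["wrist_force"],o["ee_rot"],o["width"])
E
```

```text
[-0.23760065  0.01728906  0.15527718] [-0.38289703 -1.1740964  -0.67616402] [3.14080764e+00 2.24521249e-04 2.56111330e-01] 0.014647070924354553
```

Emit:
servo_tool([
  [0,0,0,0,0,0.03,8],
  [0,0,0,0,0,0.06,8],
  [0,0,0,0,0,0.09,8],
  [0,0,0,0,0,0.09,8],
  [0,0,0,0,0,0.09,8],
])

```text
time: 10.33
tool_pos: [0.5295, -0.136, 0.1136]
ee_rot: [3.141, -0.003, 0.116]
wrist_force: [3.2, -1.0, -2.6]
width: 0.015
finger_force: 30.6
```

```bash
python3 - <<'E'
from h import *
o=robot.get_obs(); print(o["wrist_torque"],o["wrist_force"],o["ee_rot"],o["width"],o["tool_pos"])
E
```

```text
[-0.2595351  -0.74730076  0.08951355] [ 3.24593543 -0.95615618 -2.61685892] [ 3.14060773e+00 -2.52641055e-03  1.16065285e-01] 0.015006024976991482 [ 0.5295245  -0.13595764  0.11358848]
```

The tool has turned 81° with side loads building, so it's probably slipping at the stop. I'll let go, back off upward and look.

Emit:
servo_tool([
  [0,0,0,0,0,0,30],
  [0,0,0,0,0,0,50],
  [0,0,0,0,0,0,60],
  [0,0,0,0,0,0,60],
  [0,0,-0.2,0,0,0,60],
  [0,0,-0.5,0,0,0,60],
  [0,0,-0.8,0,0,0,60],
  [0,0,-0.9,0,0,0,60],
  [0,0,-0.9,0,0,0,60],
])

```text
time: 11.08
tool_pos: [0.5301, -0.1363, 0.2074]
ee_rot: [3.138, -0.007, 0.114]
wrist_force: [0.1, -0.1, -0.5]
width: 0.0599
finger_force: 0.0
```

```bash
python3 - <<'E'
from h import *
o=robot.get_obs(); print(o["wrist_torque"],o["wrist_force"],o["ee_rot"],o["width"],o["tool_pos"])
shot("wrist","w6"); shot("scene","s6"); im=cv2.imread("pics/w6.png"); s=cv2.imread("pics/s6.png")
print([np.round(w2px("wrist",p)) for p in([.5285,-.1356,.124],[.5285,-.1115,.05])])
cr=lambda i,x,y,n:cv2.convertScaleAbs(cv2.resize(i[y:y+n,x:x+n],(400,400),interpolation=cv2.INTER_CUBIC),alpha=1.7)
cv2.imwrite("pics/c6.png",np.hstack([cr(im,160,110,150),cr(s,260,145,80)]))
E
```

```text
[ 0.01407861  0.03763436 -0.01341897] [ 0.1412045  -0.05766905 -0.49376195] [ 3.13821709 -0.00660417  0.11391007] 0.05987594460953939 [ 0.53012753 -0.13625186  0.2073602 ]
[array([255., 201.]), array([235., 181.])]
```

View pics/c6.png

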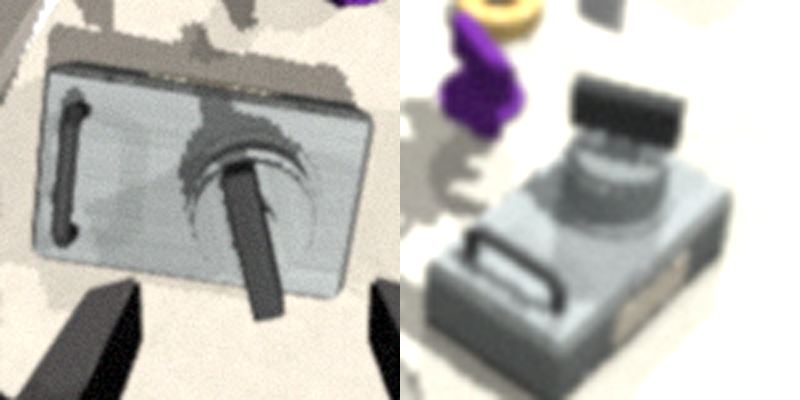

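The head lies on the lip (scene crop, no gap). The bar runs from (237,172) to (268,315) in the wrist crop. I'll compute its angle to the can.

```bash
python3 - <<'E'
from h import *
f=lambda u,v,z:px2w("wrist",160+u/2.6667,110+v/2.6667,z)
ang=lambda d:np.degrees(np.arctan2(d[1],d[0]))
a,b=f(239,172,.124),f(268,317,.124); print("bar",ang(a-b),(a+b)/2,np.linalg.norm(a-b))
print("can",ang(f(50,70,.05)-f(372,120,.05)),ang(f(33,255,.05)-f(342,297,.05)))
# bar side edges by dark threshold
im=cv2.imread("pics/w6.png",0); c=im[165:232,235:275]; m=(c<45).astype(np.uint8)
n,l,s,_=cv2.connectedComponentsWithStats(m); i=1+s[1:,4].argmax(); ys,xs=np.nonzero(l==i); print(s[i])
v=cv2.fitLine(np.c_[xs+235,ys+165].astype(np.float32),cv2.DIST_L2,0,.01,.01).ravel(); p=v[2:];d=v[:2]*25
print("fit",ang(px2w("wrist",*(p-d),.124)-px2w("wrist",*(p+d),.124)))
E
```

```text
bar 17.342373944965004 [ 0.52737939 -0.13595538  0.124     ] 0.053326729182154205
can 87.73079306611757 88.29770986026806
[  8   5  22  52 309]
fit 21.095691972448627
```

The bar is at about 17–18° and the can at 88°, so the plug has turned the full 70°. The tool slipped past the stop, which confirms it was driven home. The gripper is clear, so I'll hand in.

```bash
python3 -c "
from bench import robot
print(robot.close_job())"
```

```text
the job is handed in; nothing more can be done
None
```

I handed the job in at about 11 s: the proud plug was turned back until it dropped onto the lip, driven forward about 70° to its stop and let go; the closed can's plug and the purple look-alike were not touched.

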